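Drag a tile insert back into the recess of a wheel bat

ROBOT

A 7-joint arm with a two-finger parallel gripper is mounted at the origin on the work surface. World frame = base frame: x ahead of the robot, y to its left, z up, the work surface at z = 0. Lengths are in mm, angles in rad, forces in N, time in s.
With the tool pointing down it reaches from about 375 to 925 mm from the base axis. Payload 3.1 kg.
Tool frame: the origin (TCP) lies on the centre line of the jaws, within the pads' length; the fingertips stand 8 mm ahead of it and the grasp point (between the pads) lies 11 mm behind it; z points along the fingers, y is the direction in which the jaws open and shut (so a half turn about z gives the same grasp; the last joint's range is limited). The gripper opens to 85 mm and grips with 20 to 120 N. Pads are 22 mm wide; open, the fingers measure 114 mm over their backs; the gripper's body (76 mm by 85 mm) begins 54 mm behind the grasp point. The pads swing forward as they close: fully open they stand 13 mm farther back than shut.
Start: joints at [-1.384, 0.383, 0.044, 1.598, -0.018, 1.161, -0.05], TCP at [182.604, 623.826, 215.369] pointing down, gripper open.
Joint ranges: [-2.61, 2.61], [-0.41, 2.15], [-1.48, 1.57], [0, 2.5], [-1.57, 4.71], [0.05, 1.97], [-2.85, 2.85]. Speed limits (rad/s): [2.79, 2.79, 3.14, 3.14, 3.14, 3.14, 3.14].

INTERFACE

Orientations are given as a 3x3 rotation matrix whose columns are the frame's x, y, z axes.
In Python, from bench import manip gives the robot as it stands.
- The arm moves only by the tool play_rows, never from a script. Its argument "steps" is one flat list of numbers, 4 for each row, row after row: the shift along the tool's x, y, z in m, then the turn about the tool's z in rad. A call has 1 to 5 rows; each row shifts and turns the commanded pose from where the row before left it, along the tool's axes as they then stand; what a row does not reach is not made up. A row lasts 1/10 s, in which the tool goes at most 50 mm and 8.59 degrees, less where a joint would pass 70% of its speed; a pose out of reach is approached as far as the arm can. A call is refused whole if a number of a shift passes 0.05 or a number of a turn 0.15, either way. A call with a gripper value outside its range is refused whole. "fingers" is the finger opening in m, from 0 to 0.0854, set as the call begins (left out, the last holds). The fingers move at their own pace and stop on an object; the grip force is fixed at half the most. Time passes only in rows, so rows that do not move let the fingers close. It gives the time, the measured TCP pose, the force and the opening at its end, in the units of the state.
- manip.observe(): the state, without advancing time (a new reading comes with each control period).
- manip.get_image(name): name is "side" or "top" or "wrist"; returns a dict with "pixels" (420x560x3 uint8, red, green, blue), "intrinsics" (3x3 intrinsics, pixels), "k1" (the pictures are not rectified: a ray, as slopes to the right and down, at radius r is drawn at 1 + k1 r^2 times it, then the intrinsics apply), "world_from_camera" (4x4, takes a point from camera to world coordinates). Camera axes: x right, y down, z forward; pixel columns grow to the right and rows downward; lengths in mm; the calibration is good to about 2 mm. A picture is of the moment at which its call begins. There is no depth.
- manip.close_job(): hands the job in, once; it reports no verdict.
The state is a dict: "time": time; "joint_positions": joint angles; "qd": joint speeds; "joint_efforts": joint torques, N m; "ee_pos": TCP position; "tool_rot": TCP orientation; "force": force on the tool from outside, world axes, zero at the start; "moment": the same for the moment, N m; "finger_gap": opening from 0.0 (shut) to 1.0 (fully open).
Only numpy, scipy, OpenCV 4.12 (cv2) and the standard library are available. Lean on these libraries where they do the work, as an engineer would, in place of code of your own. Each camera call takes 0.05 s, during which the arm holds its last target.

TASK

The square clay tile has been left lying askew on the far side of the round bat on the potter's wheel. Press down on its top face with your fingertips, just hard enough to drag it back towards you, until it drops into the square recess in the bat and lies flat and fully home, then take your hand away. Touch only its top face, as the edges chip; never press with 30 N, or it cracks; and leave the other things where they are.

Things in the scene. Friction and masses are not known exactly. Their poses are not given: they have to be found in the camera images.
- tile: Loose square red-brown clay tile, 150 x 150 x 14 mm, 510-800 g. Origin: centre of its underside; z up, x and y along its sides. Starts flat on the bat's upper face, centre 92-102 mm beyond the recess centre along the wheel's x, up to 8 mm aside, turned up to 0.08 rad. Smooth underside: friction on the bat 0.32-0.48; rough top face: 0.85-1.25. Pressed past the recess's edge it tips in.
- wheel: Tabletop potter's wheel, fixed, not turning: grey housing 460 x 420 mm, deck 97 mm high, white round splash pan 418 mm across, rim 172 mm above the table, and on its head a round plywood bat, 356 mm across, upper face 148 mm above the table. Origin: on the wheel's axis at table height; z up, x away from the robot (turned up to 0.25 rad), parallel to two recess sides.
- recess (a point): Centre of the floor of the square recess in the middle of the bat, 142 mm above the table; axes as the wheel's, x and y parallel to the recess sides. The recess is 154 x 154 mm and 6 mm deep, upper edges bevelled 2 mm: the tile fits with 2 mm to spare on each side and, once down on the floor, stands 8 mm above the bat's upper face.
- basin: Bystander: blue plastic bowl, 240 mm across, 100 mm tall, on the table beside the wheel. Origin: centre of its underside.
- pot: Bystander: tan clay cylinder pot, 110 mm across, 130 mm tall, on the table beside the wheel. Origin: centre of its underside.
- clay_stamp: Bystander: small tapered buff clay stamp, 38 mm across, 36 mm tall, standing on the wheel's deck at the far corner on the robot's right, outside the pan. Origin: centre of its underside.
- wood_knife: Bystander: wooden knife, 190 mm long, 20 mm wide, 8 mm thick, lying on the table on the robot's left of the wheel. Origin: on its underside near mid-length; x along it.
Mind the look-alikes: they are no part of the job. What is shaped like the tile but purple or turquoise is not meant.

How it is judged (in metres and radians):
On the way, in this order (a step that is already met when the one before it is completed fails the run):
1. the tile, pressed under the fingers, has been dragged back to within 70 mm of the recess centre (contact force between the fingers and tile above 1.5 N and x of tile in the frame of recess below 0.07 m), for 0.1 s.
2. the tile lies flat on the floor of the recess (horizontal distance between tile and recess below 0.005 m and z of tile in the frame of recess below 0.0015 m and angle between tile's own z axis and vertical below 0.015 rad), for 0.2 s.
At the end, for the whole second after the job is handed in: The tile lies at rest on the floor of the recess: its centre within 5 mm of the recess centre, its underside within 1.5 mm of the floor, level within 0.015 rad, and released (all of step 2 and linear speed of tile below 0.01 m/s and contact force between the fingers and tile below 0.1 N); the robot touches nothing.
It fails at once if the fingers press on the tile with 30 N or more (contact force between the fingers and tile above 30 N).
It fails at once if the tile is pushed by its edges: the fingers touch it while the hand is not over its top face (contact force between the fingers and tile above 1 N and (x of the grasp point in the frame of tile above 0.075 m or x of the grasp point in the frame of tile below -0.075 m or y of the grasp point in the frame of tile above 0.075 m or y of the grasp point in the frame of tile below -0.075 m)).
It fails at once if a bystander is moved (distance of any of basin, pot, clay_stamp, wood_knife from where it was at the start of the episode above 0.02 m).
It also fails if it takes over 51 s, if anything falls off the work surface, if the arm or the gripper's body presses on something with over 40 N, if the wrist force passes 120 N, or if a joint passes its speed limit or range.

## Working session

There is one attempt and no reset: what is moved stays moved. The work goes in short steps, Python scripts to look and compute and a tool call to move; the robot and the scene stay as the last step left them, time stands still between calls to the robot, and variables do not carry over. Pictures are saved under pics/ and viewed, and the job is handed in when it is done.

Besides the shell and the picture viewer there is one more tool, called after "Request:" by a JSON object that holds its "fn" and its "kwargs", one argument or row to a line. play_rows: Moves the arm, as the interface text tells. Its arguments: {"type":"object","properties":{"steps":{"type":"array"},"fingers":{"type":"number"}},"required":["steps"]}

```bash
mkdir -p pics; ls
python3 - <<'E'
from bench import manip
import cv2
o=manip.observe(); print(o)
for n in ["side","top","wrist"]:
    d=manip.get_image(n); cv2.imwrite(f"pics/{n}0.png",d["pixels"][:,:,::-1]); print(n,d["intrinsics"],d["k1"],d["world_from_camera"].round(3) if hasattr(d["world_from_camera"],'round') else d["world_from_camera"])
E
```

```text
pics
{'time': 0.0, 'joint_positions': array([-1.38377411,  0.3838524 ,  0.04385225,  1.59961332, -0.01786799,
        1.16116987, -0.04986015]), 'qd': array([-0.00087603,  0.00090723, -0.00080159, -0.00132155,  0.00142905,
        0.00046007,  0.00061061]), 'joint_efforts': array([ 1.07593139e-04, -4.33470726e+01,  1.02428600e+00, -2.49508023e+01,
        1.04974938e-02,  1.14173125e-02, -1.15977009e-06]), 'ee_pos': array([182.39126102, 622.84874351, 213.95803251]), 'tool_rot': array([[-9.59743923e-01,  2.80875909e-01, -5.70733839e-04],
       [ 2.80876431e-01,  9.59740450e-01, -2.58835670e-03],
       [-1.79250688e-04, -2.64446529e-03, -9.99996487e-01]]), 'force': array([-0.13570547, -0.12279668,  0.18983424]), 'moment': array([-2.21239974e-04,  1.34394721e-03,  8.61349797e-05]), 'finger_gap': 1.0001391319645512}
side [[489.54321045   0.         274.54059947]
 [  0.         489.54321045 209.22943264]
 [  0.           0.           1.        ]] -0.1726784881117296 [[ 7.970000e-01 -4.720000e-01  3.770000e-01 -1.301620e+02]
 [-6.040000e-01 -6.040000e-01  5.190000e-01 -9.716140e+02]
 [-1
[... 180 characters left out ...]
84087831 210.51816414]
 [  0.           0.           1.        ]] -0.02858856427232282 [[ 1.500000e-02 -9.830000e-01  1.830000e-01  3.541580e+02]
 [-1.000000e+00 -1.600000e-02 -3.000000e-03  1.999900e+01]
 [ 5.000000e-03 -1.830000e-01 -9.830000e-01  1.333354e+03]
 [ 0.000000e+00  0.000000e+00  0.000000e+00  1.000000e+00]]
wrist [[322.91954827   0.         280.30411183]
 [  0.         322.91954827 206.46043485]
 [  0.           0.           1.        ]] -0.0005765670789554053 [[ 2.80000e-01  9.13000e-01  2.95000e-01  1.06570e+02]
 [ 9.60000e-01 -2.66000e-01 -8.90000e-02  6.45830e+02]
 [-3.00000e-03  3.08000e-01 -9.51000e-01  3.72161e+02]
 [ 0.00000e+00  0.00000e+00  0.00000e+00  1.00000e+00]]
```

View pics/side0.png

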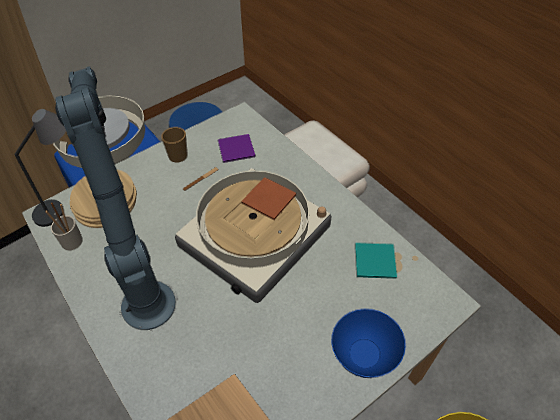

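View pics/top0.png

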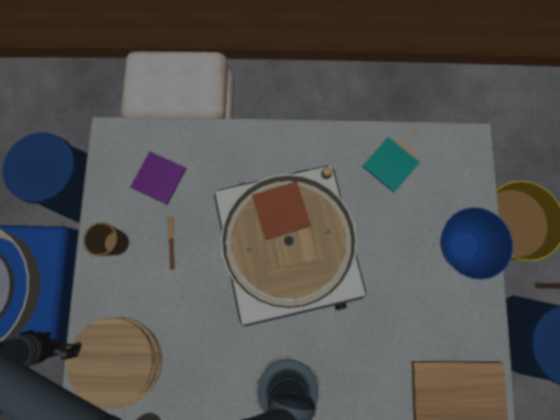

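View pics/wrist0.png

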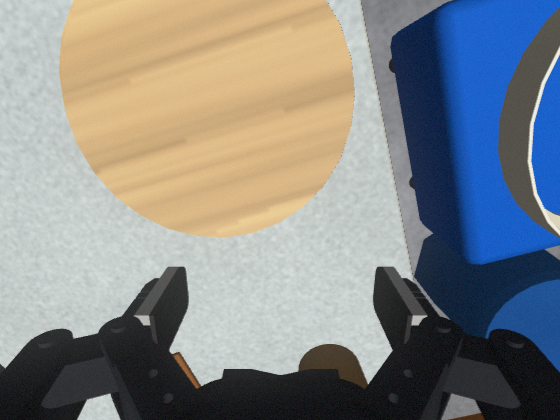

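Side view: the red-brown tile is at (270,198). Its look-alikes are purple at (237,148) and turquoise at (376,260), with brown pots and boards elsewhere. Top view: the tile is at (282,211) on the bat's far side, purple at (158,177), turquoise at (391,164). The wrist view shows only the boards. I choose the red-brown tile on the bat and check it in a close crop.

```bash
cat > h.py <<'E'
import numpy as np, cv2
from bench import manip
def cam(n):
    d=manip.get_image(n); d={k:(np.array(v) if k!="k1" else v) for k,v in d.items()}; return d
def rays(d,px):
    px=np.atleast_2d(np.array(px,float)); D=np.array([d["k1"]])
    n=cv2.undistortPoints(px[:,None],d["intrinsics"],np.array([d["k1"],0,0,0,0.]))[:,0]
    T=d["world_from_camera"]; return T[:3,3],(np.c_[n,np.ones(len(n))]@T[:3,:3].T)
def plane(d,px,z):
    o,r=rays(d,px); t=(z-o[2])/r[:,2]; return o+r*t[:,None]
def proj(d,P):
    T=np.linalg.inv(d["world_from_camera"]); P=np.atleast_2d(P)
    return cv2.projectPoints(P.astype(float),cv2.Rodrigues(T[:3,:3])[0],T[:3,3],d["intrinsics"],np.array([d["k1"],0,0,0,0.]))[0][:,0]
def tilemask(d):
    h=cv2.cvtColor(d["pixels"],cv2.COLOR_RGB2HSV)
    m=((h[...,0]<12)&(h[...,1]>120)&(h[...,2]>60)).astype(np.uint8)*255
    return m
def tile(d,near,zt=162):
    m=tilemask(d); n,l,s,c=cv2.connectedComponentsWithStats(m)
    i=min([i for i in range(1,n) if s[i,4]>400],key=lambda i:np.hypot(*(c[i]-near)))
    cn=max(cv2.findContours((l==i).astype(np.uint8),cv2.RETR_EXTERNAL,cv2.CHAIN_APPROX_NONE)[0],key=cv2.contourArea)
    w=plane(d,cn[:,0],zt)[:,:2]
    return cv2.minAreaRect(w.astype(np.float32)),s[i,4]
E
python3 - <<'E'
from h import *
for n,near in [("top",(282,211)),("side",(270,198))]:
    d=cam(n); print(n,tile(d,near))
    x,y=(290,235) if n=="top" else (250,215)
    c=d["pixels"][y-75:y+75,x-90:x+90]; cv2.imwrite(f"pics/{n}1.png",cv2.resize(c,None,fx=4,fy=4,interpolation=cv2.INTER_CUBIC)[:,:,::-1])
E
```

```text
top (((574.2727661132812, 30.490219116210938), (146.92196655273438, 147.55528259277344), 18.665254592895508), np.int32(2146))
side (((568.66943359375, 26.41651153564453), (153.45632934570312, 152.90402221679688), 18.52062225341797), np.int32(1192))
```

View pics/top1.png

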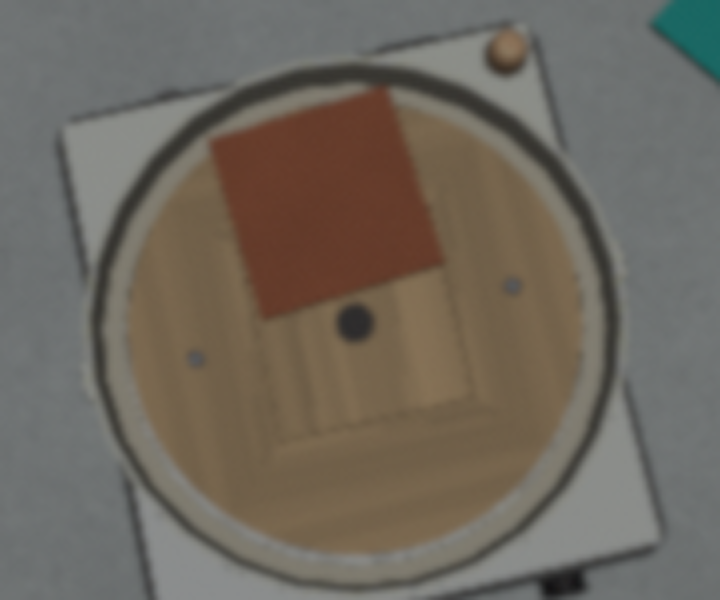

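View pics/side1.png

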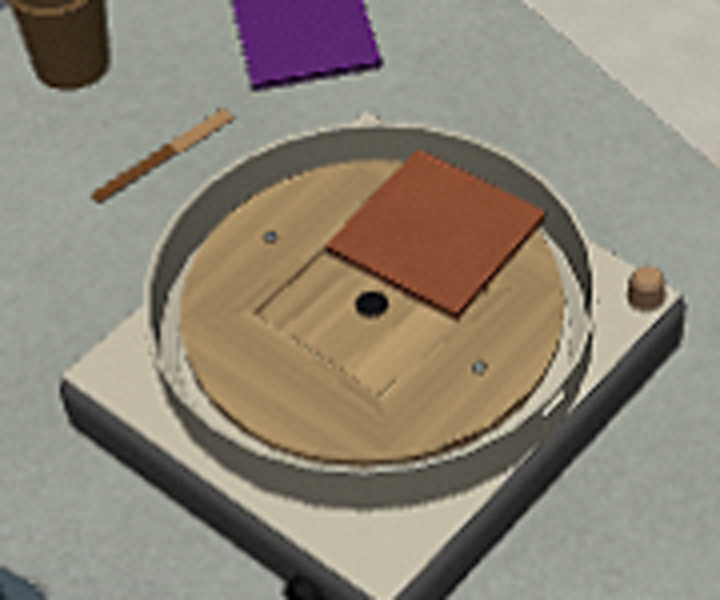

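The crop confirms it: a red-brown square on the bat, at top (282,211). The recess shows just in front of it with the dark centre hole at top-crop (355,322), and bat pins at (196,358) and (512,287). Now I'll measure the wheel pose.

Run:
```python
from h import *
def full(c,x0,y0): return (np.array(c,float)+.5)/4-.5+[x0,y0]
dt=cam("top"); ds=cam("side")
for n,d,off,hole,p1,p2,cs in [("top",dt,(200,160),(355,322),(196,358),(512,287),[(282,445),(471,400)]),("side",ds,(160,140),(372,303),(270,237),(479,367),[(258,313),(380,394)])]:
    P=plane(d,full([p1,p2],*off),148)[:,:2]; H=plane(d,full([hole],*off),142)[0,:2]
    v=P[0]-P[1]; print(n,"mid",P.mean(0).round(1),"sep",np.hypot(*v).round(1),"yaw",(np.arctan2(v[1],v[0])-np.pi/2).round(4),"hole",H.round(1))
    C=plane(d,full(cs,*off),145)[:,:2]; v=C[0]-C[1]; print(" corners",C.round(1),np.hypot(*v).round(1),(np.arctan2(v[1],v[0])-np.pi/2).round(4))
    # hole/pins by threshold centroid
    g=cv2.cvtColor(d["pixels"],cv2.COLOR_RGB2GRAY); f=full(hole,*off); x,y=np.round(f).astype(int)
    w=255-g[y-7:y+8,x-9:x+10].astype(float); w=np.clip(w-np.percentile(w,60)-25,0,None); yy,xx=np.mgrid[y-7:y+8,x-9:x+10]
    c=((w*xx).sum()/w.sum(),(w*yy).sum()/w.sum()); print(" hole px",c,plane(d,[c],142)[0].round(1))
```

```text
top mid [481.2   5.9] sep 253.0 yaw 0.2374 hole [482.2   5.7]
 corners [[385.8  60.7]
 [422.6 -85.1]] 150.4 0.247
 hole px (np.float64(288.3330876934414), np.float64(240.3048391058708)) [481.6   5.8 142. ]
side mid [477.4   5.5] sep 253.3 yaw 0.2487 hole [478.5   6.5]
 corners [[387.   59.6]
 [421.9 -85.3]] 149.0 0.2367
 hole px (np.float64(254.13398022019032), np.float64(213.9283448404553)) [486.9   8.7 142. ]
```

Wheel: centre about (480,6), yaw about 0.243. The pins and recess corners agree, and the recess side measures about 150, edge-biased. Tile: about (571.5,28.5), i.e. recess frame (94.5,0), turned about +0.08, all consistent with the description. Moving over it high up.

Request:
{"fn": "play_rows", "kwargs": {
  "steps": [-0.01,-0.01,-0.02,0,-0.033,-0.028,-0.005,0,-0.033,-0.028,-0.005,0,-0.033,-0.028,0,0,-0.033,-0.028,0,0]
}}

```text
time: 0.85
ee_pos: [285.6, 465.5, 245.9]
tool_rot: [[-0.96, 0.281, 0.001], [0.281, 0.96, 0.001], [-0.0, 0.001, -1.0]]
force: [-0.3, -0.4, 0.1]
finger_gap: 0.998
```

Request:
{"fn": "play_rows", "kwargs": {
  "steps": [-0.033,-0.028,0,0,-0.033,-0.028,0,0,-0.033,-0.028,0,0,-0.033,-0.028,0,0,-0.033,-0.028,0,0]
}}

```text
time: 1.35
ee_pos: [404.4, 284.6, 245.7]
tool_rot: [[-0.96, 0.281, 0.0], [0.281, 0.96, 0.001], [-0.0, 0.001, -1.0]]
force: [0.3, -0.4, -0.7]
finger_gap: 0.999
```

Request:
{"fn": "play_rows", "kwargs": {
  "steps": [-0.033,-0.028,0,0,-0.033,-0.028,0,0,-0.033,-0.028,0,0,-0.033,-0.028,0,0,-0.033,-0.028,0,0]
}}

```text
time: 1.85
ee_pos: [523.4, 103.9, 245.7]
tool_rot: [[-0.96, 0.281, 0.001], [0.281, 0.96, 0.001], [-0.001, 0.001, -1.0]]
force: [0.4, 0.4, 0.0]
finger_gap: 1.003
```

Request:
{"fn": "play_rows", "kwargs": {
  "steps": [-0.0335,-0.029,0,0,-0.0335,-0.029,0,-0.14,0,0,0,-0.15,0,0,0,-0.15,0,0,0,-0.14]
}}

```text
time: 2.35
ee_pos: [569.5, 32.6, 245.3]
tool_rot: [[-0.958, -0.288, -0.0], [-0.288, 0.958, -0.0], [0.0, -0.0, -1.0]]
force: [-0.4, 0.5, -0.2]
finger_gap: 0.996
```

Request:
{"fn": "play_rows", "kwargs": {
  "steps": [0,0,0,-0.03],
  "fingers": 0.06
}}

```text
time: 2.45
ee_pos: [569.4, 33.1, 245.4]
tool_rot: [[-0.95, -0.313, -0.0], [-0.313, 0.95, 0.0], [-0.0, 0.0, -1.0]]
force: [0.1, -0.2, 0.5]
finger_gap: 0.857
```

Run:
```python
from h import *
o=manip.observe(); print(o["ee_pos"],o["tool_rot"].round(3),o["force"],o["finger_gap"])
d=cam("wrist"); cv2.imwrite("pics/wrist2.png",d["pixels"][:,:,::-1]); np.savez("w2.npz",**d)
print(tile(d,(280,200)))
print(proj(d,[[571,28,162],[480,6,142]]))
```

```text
[569.35725331  33.07206328 245.4025407 ] [[-0.95  -0.313 -0.   ]
 [-0.313  0.95   0.   ]
 [-0.     0.    -1.   ]] [ 0.09723539 -0.15852679  0.47939957] 0.8570611558607412
(((573.5245971679688, 31.225296020507812), (148.21566772460938, 148.64488220214844), 18.267566680908203), np.int32(33466))
[[273.1096239  207.40375722]
 [282.91449175  81.99564291]]
```

View pics/wrist2.png

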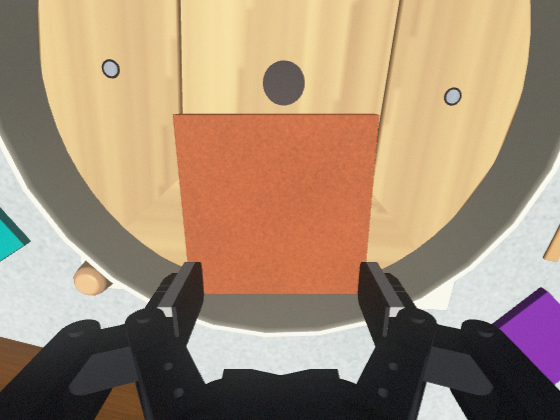

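Wrist view: the tile fills (174–379, 114–294), with the hole at (284,83), pins at (111,69) and (453,97), and recess side edges near x=180 and x≈395 at the top. Next I'll get the relative pose.

Run:
```python
from h import *
d=dict(np.load("w2.npz")); d["k1"]=float(d["k1"])
g=cv2.cvtColor(d["pixels"],cv2.COLOR_RGB2GRAY)
m=(g<100).astype(np.uint8); n,l,s,c=cv2.connectedComponentsWithStats(m); 
h=c[min(range(1,n),key=lambda i:np.hypot(*(c[i]-[284,83])))]; print("hole",h,plane(d,[h],142)[0].round(1))
P=plane(d,[(111,69),(453,97)],148)[:,:2];v=P[1]-P[0] 
v=P[1]-P[0]; print("pins",P.round(1),P.mean(0).round(1),np.hypot(*v), np.arctan2(v[1],v[0])-np.pi/2)
cv2.imwrite("pics/w2c.png",cv2.resize(d["pixels"][0:125,150:430],None,fx=2.8,fy=2.8,interpolation=cv2.INTER_CUBIC)[:,:,::-1])
```

```text
hole [283.08167614  82.46164773] [480.3   6.2 142. ]
pins [[ 511.3 -116.1]
 [ 450.3  130.4]] [480.8   7.2] 253.95292868735672 0.24245021696840263
```

View pics/w2c.png

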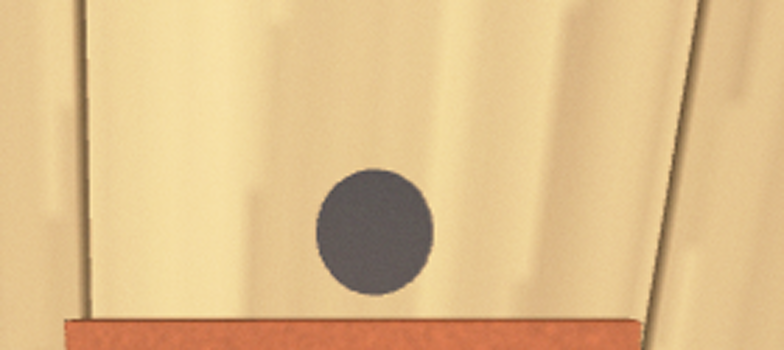

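Request:
{"fn": "play_rows", "kwargs": {
  "steps": [-0.009,-0.0015,0.02,0,-0.009,-0.0015,0.02,0,0,0,0.02,0,0,0,0.005,0,0,0,0,0],
  "fingers": 0.078
}}

```text
time: 3.0
ee_pos: [586.4, 36.0, 179.5]
tool_rot: [[-0.95, -0.311, -0.002], [-0.311, 0.95, -0.001], [0.003, 0.0, -1.0]]
force: [-0.1, 1.0, 0.2]
finger_gap: 0.908
```

Request:
{"fn": "play_rows", "kwargs": {
  "steps": [0,0,0.003,0,0,0,0.003,0,0,0,0,0]
}}

```text
time: 3.3
ee_pos: [587.6, 36.0, 174.9]
tool_rot: [[-0.95, -0.312, 0.001], [-0.312, 0.95, 0.0], [-0.001, 0.0, -1.0]]
force: [-0.1, -0.5, -0.1]
finger_gap: 0.913
```

Request:
{"fn": "play_rows", "kwargs": {
  "steps": [0,0,0.002,0,0,0,0.002,0,0,0,0,0]
}}

```text
time: 3.6
ee_pos: [587.1, 35.9, 170.1]
tool_rot: [[-0.95, -0.312, -0.001], [-0.312, 0.95, -0.0], [0.001, 0.0, -1.0]]
force: [-0.0, 0.4, 0.3]
finger_gap: 0.92
```

Request:
{"fn": "play_rows", "kwargs": {
  "steps": [0,0,0.002,0,0,0,0,0]
}}

```text
time: 3.8
ee_pos: [587.1, 35.9, 168.1]
tool_rot: [[-0.95, -0.312, -0.001], [-0.312, 0.95, -0.0], [0.001, 0.0, -1.0]]
force: [0.4, -0.1, 0.3]
finger_gap: 0.912
```

Request:
{"fn": "play_rows", "kwargs": {
  "steps": [0,0,0.0015,0,0,0,0,0]
}}

```text
time: 4.0
ee_pos: [587.2, 36.0, 166.7]
tool_rot: [[-0.95, -0.312, -0.0], [-0.312, 0.95, -0.0], [0.0, 0.0, -1.0]]
force: [0.4, -0.7, -0.8]
finger_gap: 0.911
```

Request:
{"fn": "play_rows", "kwargs": {
  "steps": [0,0,0.0015,0,0,0,0,0]
}}

```text
time: 4.2
ee_pos: [587.2, 36.0, 165.2]
tool_rot: [[-0.95, -0.312, -0.0], [-0.312, 0.95, -0.0], [0.0, 0.0, -1.0]]
force: [0.3, 0.9, -0.1]
finger_gap: 0.912
```

Request:
{"fn": "play_rows", "kwargs": {
  "steps": [0,0,0.0015,0,0,0,0,0]
}}

```text
time: 4.4
ee_pos: [587.2, 36.0, 163.6]
tool_rot: [[-0.95, -0.312, -0.0], [-0.312, 0.95, -0.0], [0.0, 0.0, -1.0]]
force: [-0.7, 0.7, -0.2]
finger_gap: 0.913
```

Request:
{"fn": "play_rows", "kwargs": {
  "steps": [0,0,0.001,0,0,0,0,0]
}}

```text
time: 4.6
ee_pos: [587.3, 36.0, 162.7]
tool_rot: [[-0.95, -0.312, -0.0], [-0.312, 0.95, -0.0], [0.0, 0.0, -1.0]]
force: [0.2, -0.4, -0.3]
finger_gap: 0.915
```

Request:
{"fn": "play_rows", "kwargs": {
  "steps": [0,0,0.001,0,0,0,0,0]
}}

```text
time: 4.8
ee_pos: [587.2, 35.9, 161.7]
tool_rot: [[-0.95, -0.312, -0.0], [-0.312, 0.95, -0.0], [0.0, 0.0, -1.0]]
force: [0.4, 0.5, -0.3]
finger_gap: 0.917
```

Request:
{"fn": "play_rows", "kwargs": {
  "steps": [0,0,0.001,0,0,0,0,0]
}}

```text
time: 5.0
ee_pos: [587.3, 36.0, 160.7]
tool_rot: [[-0.95, -0.312, -0.0], [-0.312, 0.95, 0.0], [0.0, 0.0, -1.0]]
force: [-0.5, -0.7, 0.3]
finger_gap: 0.914
```

Request:
{"fn": "play_rows", "kwargs": {
  "steps": [0,0,0.001,0,0,0,0,0]
}}

```text
time: 5.2
ee_pos: [587.3, 35.9, 159.7]
tool_rot: [[-0.95, -0.312, -0.0], [-0.312, 0.95, -0.0], [0.0, 0.0, -1.0]]
force: [-1.0, -1.0, 1.1]
finger_gap: 0.916
```

Request:
{"fn": "play_rows", "kwargs": {
  "steps": [0,0,0.001,0,0,0,0,0]
}}

```text
time: 5.4
ee_pos: [587.3, 35.9, 158.7]
tool_rot: [[-0.95, -0.312, -0.0], [-0.312, 0.95, -0.0], [0.0, 0.0, -1.0]]
force: [0.1, 0.4, 0.0]
finger_gap: 0.916
```

Request:
{"fn": "play_rows", "kwargs": {
  "steps": [0,0,0.001,0,0,0,0,0]
}}

```text
time: 5.6
ee_pos: [587.3, 36.0, 157.7]
tool_rot: [[-0.95, -0.312, -0.0], [-0.312, 0.95, -0.0], [0.0, 0.0, -1.0]]
force: [-0.0, -0.0, -0.9]
finger_gap: 0.915
```

Request:
{"fn": "play_rows", "kwargs": {
  "steps": [0,0,0.001,0,0,0,0,0]
}}

```text
time: 5.8
ee_pos: [587.3, 36.0, 156.7]
tool_rot: [[-0.95, -0.312, -0.0], [-0.312, 0.95, -0.0], [0.0, 0.0, -1.0]]
force: [-0.2, -0.0, -0.1]
finger_gap: 0.917
```

Request:
{"fn": "play_rows", "kwargs": {
  "steps": [0,0,0.001,0,0,0,0,0]
}}

```text
time: 6.0
ee_pos: [587.3, 35.9, 155.7]
tool_rot: [[-0.95, -0.312, -0.0], [-0.312, 0.95, -0.0], [0.0, 0.0, -1.0]]
force: [-0.5, -1.0, -0.3]
finger_gap: 0.917
```

Request:
{"fn": "play_rows", "kwargs": {
  "steps": [0,0,0.0007,0,0,0,0,0]
}}

```text
time: 6.2
ee_pos: [587.3, 36.0, 155.1]
tool_rot: [[-0.95, -0.312, -0.0], [-0.312, 0.95, -0.0], [0.0, 0.0, -1.0]]
force: [0.1, 0.8, 0.5]
finger_gap: 0.916
```

Request:
{"fn": "play_rows", "kwargs": {
  "steps": [0,0,0.0007,0,0,0,0,0]
}}

```text
time: 6.4
ee_pos: [587.3, 36.0, 154.4]
tool_rot: [[-0.95, -0.312, -0.0], [-0.312, 0.95, 0.0], [0.0, 0.0, -1.0]]
force: [-0.4, -0.8, -0.3]
finger_gap: 0.913
```

Run:
```python
from h import *
d=cam("side"); cv2.imwrite("pics/side3.png",cv2.resize(d["pixels"][130:290,160:350],None,fx=4,fy=4*.9,interpolation=cv2.INTER_CUBIC)[:,:,::-1])
d=cam("wrist"); cv2.imwrite("pics/wrist3.png",d["pixels"][:,:,::-1])
```

```text
(no output)
```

View pics/side3.png

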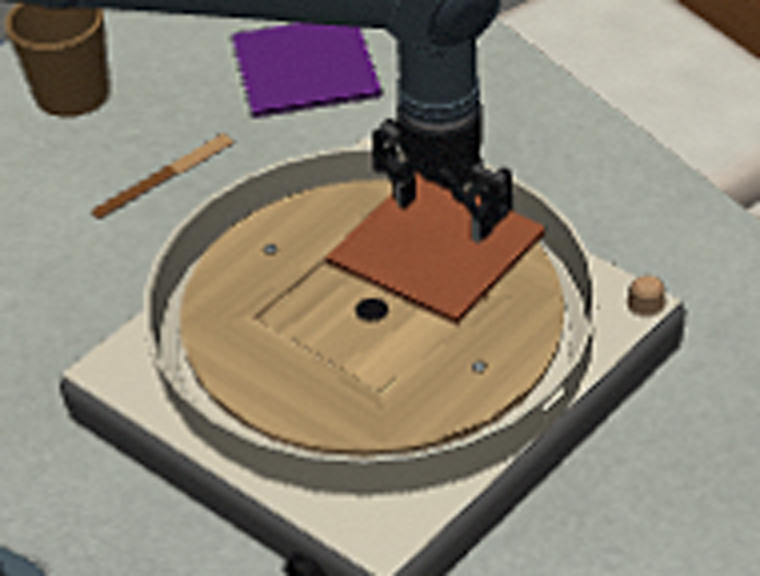

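View pics/wrist3.png

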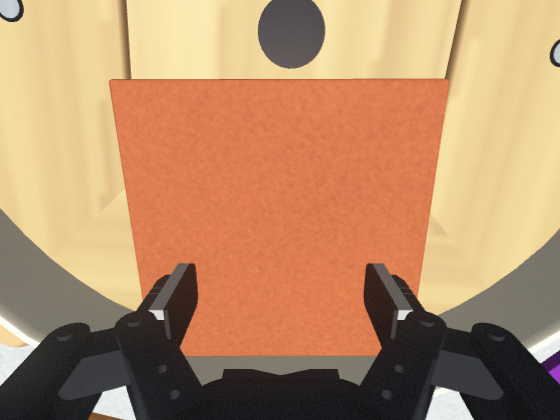

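The fingers are above the tile's far half (wrist: tips at (183,268) and (377,268), tile spanning 110–447), just short of touching. Continuing down.

Request:
{"fn": "play_rows", "kwargs": {
  "steps": [0,0,0.0007,0,0,0,0,0]
}}

```text
time: 6.7
ee_pos: [587.3, 35.9, 153.7]
tool_rot: [[-0.95, -0.312, -0.0], [-0.312, 0.95, -0.0], [0.0, 0.0, -1.0]]
force: [-0.3, 0.3, 0.3]
finger_gap: 0.911
```

Request:
{"fn": "play_rows", "kwargs": {
  "steps": [0,0,0.0007,0,0,0,0,0]
}}

```text
time: 6.9
ee_pos: [587.3, 36.0, 152.9]
tool_rot: [[-0.95, -0.312, -0.0], [-0.312, 0.95, -0.0], [0.0, 0.0, -1.0]]
force: [0.1, -0.2, -0.1]
finger_gap: 0.912
```

Request:
{"fn": "play_rows", "kwargs": {
  "steps": [0,0,0.0007,0,0,0,0,0]
}}

```text
time: 7.1
ee_pos: [587.3, 36.0, 152.3]
tool_rot: [[-0.95, -0.312, -0.0], [-0.312, 0.95, -0.0], [0.0, 0.0, -1.0]]
force: [-0.2, 0.4, -0.0]
finger_gap: 0.916
```

Request:
{"fn": "play_rows", "kwargs": {
  "steps": [0,0,0.0007,0,0,0,0,0]
}}

```text
time: 7.3
ee_pos: [587.3, 36.0, 151.6]
tool_rot: [[-0.95, -0.312, -0.0], [-0.312, 0.95, -0.0], [0.0, 0.0, -1.0]]
force: [-0.8, -0.1, -0.1]
finger_gap: 0.913
```

Request:
{"fn": "play_rows", "kwargs": {
  "steps": [0,0,0.0007,0,0,0,0,0]
}}

```text
time: 7.5
ee_pos: [587.3, 35.9, 150.9]
tool_rot: [[-0.95, -0.312, -0.0], [-0.312, 0.95, -0.0], [0.0, 0.0, -1.0]]
force: [-0.6, -0.8, 0.4]
finger_gap: 0.912
```

Request:
{"fn": "play_rows", "kwargs": {
  "steps": [0,0,0.0007,0,0,0,0,0]
}}

```text
time: 7.7
ee_pos: [587.3, 36.0, 150.2]
tool_rot: [[-0.95, -0.312, -0.0], [-0.312, 0.95, -0.0], [0.0, 0.0, -1.0]]
force: [-0.2, -0.0, 0.1]
finger_gap: 0.916
```

Run:
```python
from h import *
print(manip.observe()["force"])
d=cam("side"); w=cam("wrist")
cv2.imwrite("pics/side4.png",cv2.resize(d["pixels"][160:220,230:310],None,fx=9,fy=9,interpolation=cv2.INTER_CUBIC)[:,:,::-1])
cv2.imwrite("pics/wrist4.png",cv2.resize(w["pixels"][220:370,120:440],None,fx=2.5,fy=2.5,interpolation=cv2.INTER_CUBIC)[:,:,::-1])
R=manip.observe()["tool_rot"];p=manip.observe()["ee_pos"]
for dz in (-20,-10,0,8):
  P=np.array([p+R@[0,s*46,dz] for s in(-1,1)]); print(dz,proj(d,P).round(1).tolist(),proj(w,P).round(1).tolist())
```

```text
[-0.20824486 -0.01011476  0.10883426]
-20 [[281.2, 197.2], [261.3, 187.2]] [[184.2, 274.1], [375.0, 274.3]]
-10 [[281.2, 199.0], [261.4, 188.9]] [[189.7, 264.2], [369.6, 264.3]]
0 [[281.3, 200.7], [261.5, 190.7]] [[194.7, 255.4], [364.7, 255.5]]
8 [[281.3, 202.1], [261.5, 192.1]] [[198.3, 249.0], [361.2, 249.1]]
```

View pics/side4.png

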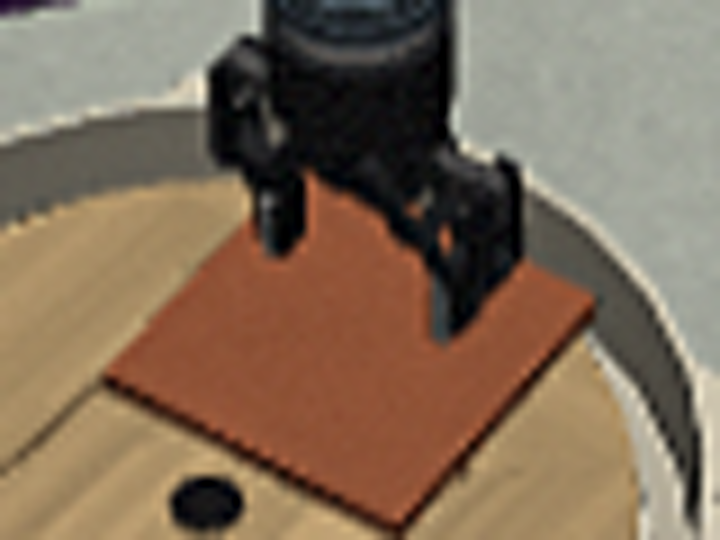

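View pics/wrist4.png

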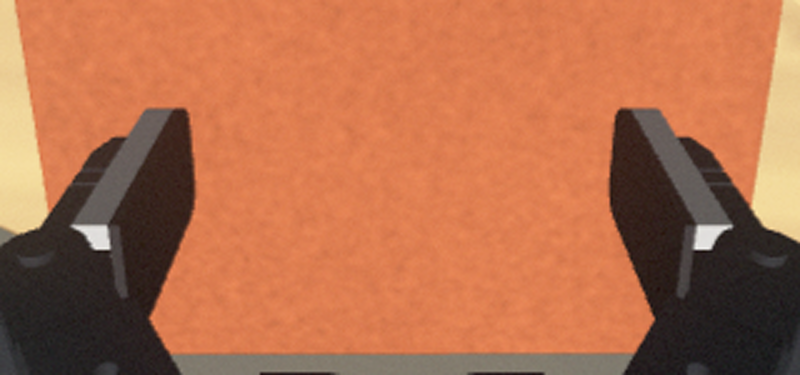

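Request:
{"fn": "play_rows", "kwargs": {
  "steps": [0,0,0.0007,0,0,0,0,0]
}}

```text
time: 8.0
ee_pos: [587.3, 35.9, 149.5]
tool_rot: [[-0.95, -0.312, -0.0], [-0.312, 0.95, -0.0], [0.0, 0.0, -1.0]]
force: [0.4, -0.8, 0.4]
finger_gap: 0.912
```

Request:
{"fn": "play_rows", "kwargs": {
  "steps": [0,0,0.0007,0,0,0,0,0]
}}

```text
time: 8.2
ee_pos: [587.3, 35.9, 148.8]
tool_rot: [[-0.95, -0.312, -0.0], [-0.312, 0.95, -0.0], [0.0, 0.0, -1.0]]
force: [-0.2, -0.3, 0.7]
finger_gap: 0.909
```

Request:
{"fn": "play_rows", "kwargs": {
  "steps": [0,0,0.0007,0,0,0,0,0]
}}

```text
time: 8.4
ee_pos: [587.3, 36.0, 148.0]
tool_rot: [[-0.95, -0.312, -0.0], [-0.312, 0.95, -0.0], [0.0, 0.0, -1.0]]
force: [-0.2, 0.7, -0.4]
finger_gap: 0.915
```

Request:
{"fn": "play_rows", "kwargs": {
  "steps": [0,0,0.0007,0,0,0,0,0]
}}

```text
time: 8.6
ee_pos: [587.3, 36.0, 147.4]
tool_rot: [[-0.95, -0.312, -0.0], [-0.312, 0.95, -0.0], [0.0, 0.0, -1.0]]
force: [0.2, 0.1, 0.3]
finger_gap: 0.913
```

Run:
```python
from h import *
o=manip.observe(); R=o["tool_rot"];p=o["ee_pos"]; w=cam("wrist"); print(o["force"],o["moment"],o["ee_pos"], o["joint_efforts"].round(2))
for x in (0,11):
 for dz in (-30,-25,-20,-15,-10,-5,0,8):
  P=np.array([p+R@[x,s*39,dz] for s in(-1,1)]); print(x,dz,proj(w,P).round(1).tolist())
print(tile(w,(280,200)))
cv2.imwrite("pics/wrist5.png",cv2.resize(w["pixels"][220:370,120:440],None,fx=2.5,fy=2.5,interpolation=cv2.INTER_CUBIC)[:,:,::-1])
```

```text
[0.16232117 0.13824056 0.27953248] [-0.02037421  0.00765319 -0.05865033] [587.27596498  35.96141474 147.36353061] [ 1.000e-02 -3.647e+01  4.560e+00 -2.248e+01  1.000e-02 -1.000e-02
  0.000e+00]
0 -30 [[193.4, 285.2], [365.7, 285.4]]
0 -25 [[196.2, 279.5], [363.0, 279.6]]
0 -20 [[198.8, 274.0], [360.5, 274.1]]
0 -15 [[201.2, 268.9], [358.1, 269.0]]
0 -10 [[203.5, 264.1], [355.9, 264.2]]
0 -5 [[205.6, 259.6], [353.8, 259.7]]
0 0 [[207.6, 255.3], [351.8, 255.4]]
0 8 [[210.7, 248.9], [348.8, 249.0]]
11 -30 [[191.4, 263.4], [367.8, 263.6]]
11 -25 [[194.3, 258.2], [365.0, 258.3]]
11 -20 [[197.0, 253.3], [362.3, 253.5]]
11 -15 [[199.5, 248.8], [359.8, 248.9]]
11 -10 [[201.9, 244.4], [357.5, 244.6]]
11 -5 [[204.1, 240.4], [355.3, 240.5]]
11 0 [[206.2, 236.5], [353.2, 236.6]]
11 8 [[209.4, 230.8], [350.1, 230.9]]
(((573.8842163085938, 31.196563720703125), (148.38015747070312, 148.20675659179688), 18.207660675048828), np.int32(81307))
```

View pics/wrist5.png

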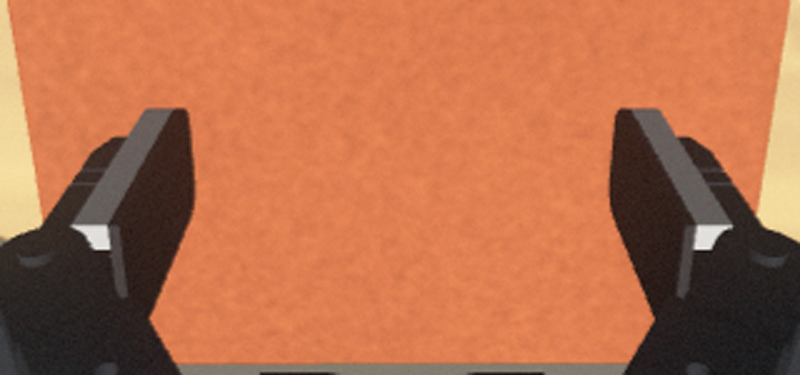

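Request:
{"fn": "play_rows", "kwargs": {
  "steps": [0,0,0.0007,0,0,0,0.0007,0,0,0,0,0]
}}

```text
time: 8.95
ee_pos: [587.3, 36.0, 145.9]
tool_rot: [[-0.95, -0.312, -0.0], [-0.312, 0.95, -0.0], [0.0, 0.0, -1.0]]
force: [1.8, -0.2, -0.4]
finger_gap: 0.915
```

Request:
{"fn": "play_rows", "kwargs": {
  "steps": [0,0,0.0007,0,0,0,0.0005,0]
}}

```text
time: 9.15
ee_pos: [587.4, 36.0, 144.8]
tool_rot: [[-0.95, -0.312, -0.0], [-0.312, 0.95, 0.0], [0.0, 0.0, -1.0]]
force: [-0.6, 1.2, -0.1]
finger_gap: 0.912
```

Request:
{"fn": "play_rows", "kwargs": {
  "steps": [0,0,0.0006,0,0,0,0.0004,0]
}}

```text
time: 9.35
ee_pos: [587.3, 36.0, 143.8]
tool_rot: [[-0.95, -0.312, -0.0], [-0.312, 0.95, -0.0], [0.0, 0.0, -1.0]]
force: [0.2, -0.6, 0.5]
finger_gap: 0.913
```

Request:
{"fn": "play_rows", "kwargs": {
  "steps": [0,0,0.0006,0,0,0,0.0004,0]
}}

```text
time: 9.55
ee_pos: [587.4, 35.9, 142.8]
tool_rot: [[-0.95, -0.312, -0.0], [-0.312, 0.95, -0.0], [0.0, -0.0, -1.0]]
force: [-0.3, -1.2, 0.4]
finger_gap: 0.912
```

Request:
{"fn": "play_rows", "kwargs": {
  "steps": [0,0,0.0006,0,0,0,0.0004,0]
}}

```text
time: 9.75
ee_pos: [587.4, 36.0, 141.8]
tool_rot: [[-0.95, -0.312, -0.0], [-0.312, 0.95, 0.0], [0.0, 0.0, -1.0]]
force: [0.3, 0.2, 0.5]
finger_gap: 0.911
```

Request:
{"fn": "play_rows", "kwargs": {
  "steps": [0,0,0.0006,0,0,0,0.0004,0]
}}

```text
time: 9.95
ee_pos: [587.3, 36.0, 140.8]
tool_rot: [[-0.95, -0.312, -0.0], [-0.312, 0.95, 0.0], [0.0, 0.0, -1.0]]
force: [-0.4, 1.2, 0.0]
finger_gap: 0.912
```

Request:
{"fn": "play_rows", "kwargs": {
  "steps": [0,0,0.0006,0,0,0,0.0004,0]
}}

```text
time: 10.15
ee_pos: [587.4, 36.0, 139.8]
tool_rot: [[-0.95, -0.312, -0.0], [-0.312, 0.95, 0.0], [0.0, 0.0, -1.0]]
force: [-1.3, 0.2, 0.4]
finger_gap: 0.908
```

Request:
{"fn": "play_rows", "kwargs": {
  "steps": [0,0,0.0006,0,0,0,0.0004,0]
}}

```text
time: 10.35
ee_pos: [587.4, 36.0, 138.8]
tool_rot: [[-0.95, -0.312, -0.0], [-0.312, 0.95, -0.0], [0.0, 0.0, -1.0]]
force: [-0.1, -0.2, -0.9]
finger_gap: 0.914
```

Run:
```python
from h import *
d=cam("side"); w=cam("wrist")
cv2.imwrite("pics/side6.png",cv2.resize(d["pixels"][160:220,230:310],None,fx=9,fy=9,interpolation=cv2.INTER_CUBIC)[:,:,::-1])
cv2.imwrite("pics/wrist6.png",w["pixels"][:,:,::-1])
print(tile(w,(280,200)))
```

```text
(((573.6398315429688, 31.111587524414062), (148.15016174316406, 148.0725555419922), 18.243942260742188), np.int32(88137))
```

View pics/side6.png

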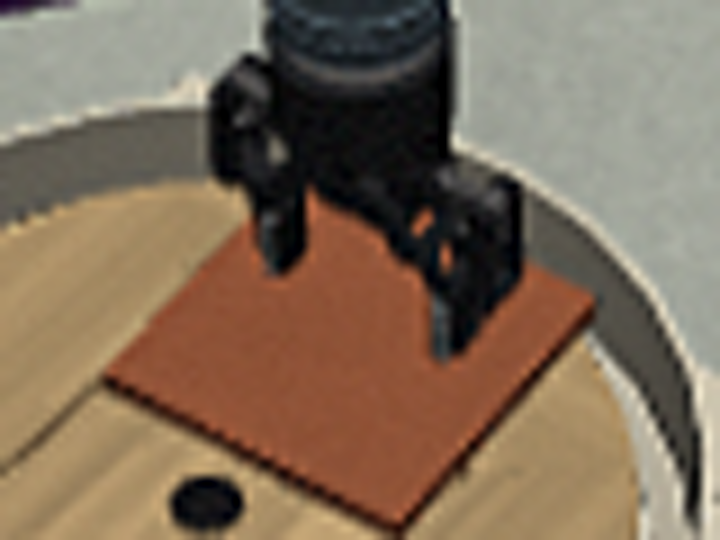

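View pics/wrist6.png

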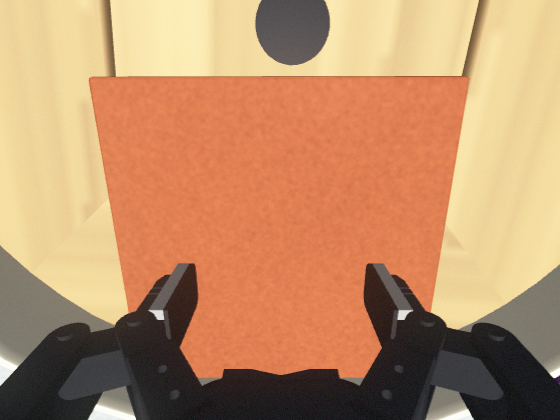

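Run:
```python
from h import *
d=cam("side");w=cam("wrist"); o=manip.observe(); R=o["tool_rot"];p=o["ee_pos"]
for nm,dd,px in (("side",d,[(260.6,190.2),(279.3,199.4)]),("wrist inner near corner",w,[(368,263),(195,263)])):
  for z in (160,165,170):
    P=plane(dd,px,z); print(nm,z,[(R.T@(q-p)).round(1).tolist() for q in P])
```

```text
side 160 [[6.9, 44.7, -21.1], [5.6, -41.0, -21.1]]
side 165 [[10.4, 41.9, -26.1], [9.2, -43.5, -26.1]]
side 170 [[14.0, 39.1, -31.1], [12.8, -46.0, -31.1]]
wrist inner near corner 160 [[6.7, 41.8, -21.1], [6.6, -40.0, -21.1]]
wrist inner near corner 165 [[9.3, 40.2, -26.1], [9.2, -38.5, -26.1]]
wrist inner near corner 170 [[11.9, 38.7, -31.1], [11.9, -37.0, -31.1]]
```

The two views place the fingertip corners at about z 165–168, some 4 mm above the tile, so the open tips stand farther back than I assumed. Continuing gently.

Request:
{"fn": "play_rows", "kwargs": {
  "steps": [0,0,0.0006,0,0,0,0.0004,0]
}}

```text
time: 10.75
ee_pos: [587.4, 36.0, 137.9]
tool_rot: [[-0.95, -0.312, -0.0], [-0.312, 0.95, 0.0], [0.0, 0.0, -1.0]]
force: [0.4, -0.6, -0.1]
finger_gap: 0.916
```

Request:
{"fn": "play_rows", "kwargs": {
  "steps": [0,0,0.0006,0,0,0,0.0004,0]
}}

```text
time: 10.95
ee_pos: [587.3, 35.9, 136.8]
tool_rot: [[-0.95, -0.312, -0.0], [-0.312, 0.95, -0.0], [0.0, 0.0, -1.0]]
force: [0.8, -0.5, 0.7]
finger_gap: 0.916
```

Request:
{"fn": "play_rows", "kwargs": {
  "steps": [0,0,0.0006,0,0,0,0,0]
}}

```text
time: 11.15
ee_pos: [587.3, 36.0, 136.2]
tool_rot: [[-0.95, -0.312, -0.0], [-0.312, 0.95, -0.0], [0.0, 0.0, -1.0]]
force: [-0.4, -1.1, 0.8]
finger_gap: 0.911
```

Request:
{"fn": "play_rows", "kwargs": {
  "steps": [0,0,0.0006,0,0,0,0,0]
}}

```text
time: 11.35
ee_pos: [587.4, 35.9, 136.0]
tool_rot: [[-0.95, -0.312, -0.0], [-0.312, 0.95, 0.0], [-0.0, 0.0, -1.0]]
force: [-1.4, 0.5, 1.0]
finger_gap: 0.914
```

Request:
{"fn": "play_rows", "kwargs": {
  "steps": [0,0,0.0005,0,0,0,0,0]
}}

```text
time: 11.55
ee_pos: [587.4, 36.0, 135.9]
tool_rot: [[-0.95, -0.312, -0.0], [-0.312, 0.95, 0.0], [0.0, 0.0, -1.0]]
force: [-2.8, -0.6, 5.2]
finger_gap: 0.916
```

Request:
{"fn": "play_rows", "kwargs": {
  "steps": [0,0,0.0005,0,0,0,0,0]
}}

```text
time: 11.75
ee_pos: [587.5, 35.9, 135.9]
tool_rot: [[-0.95, -0.312, -0.0], [-0.312, 0.95, 0.0], [-0.0, 0.0, -1.0]]
force: [-4.4, -0.3, 6.9]
finger_gap: 0.915
```

Request:
{"fn": "play_rows", "kwargs": {
  "steps": [0,0,0.0005,0,0,0,0,0]
}}

```text
time: 11.95
ee_pos: [587.5, 35.9, 135.9]
tool_rot: [[-0.95, -0.311, -0.0], [-0.311, 0.95, 0.001], [-0.0, 0.001, -1.0]]
force: [-4.3, 0.6, 9.1]
finger_gap: 0.917
```

Request:
{"fn": "play_rows", "kwargs": {
  "steps": [0,0,0.0005,0,0,0,0.0005,0,0,0,0,0]
}}

```text
time: 12.25
ee_pos: [587.5, 36.0, 135.9]
tool_rot: [[-0.95, -0.311, -0.0], [-0.311, 0.95, 0.001], [-0.0, 0.001, -1.0]]
force: [-6.8, -0.1, 14.9]
finger_gap: 0.915
```

Request:
{"fn": "play_rows", "kwargs": {
  "steps": [0.001,0,0,0,0.001,0,0,0,0.001,0,0,0.004,0.001,0,0,0.006]
}}

```text
time: 12.65
ee_pos: [587.4, 35.9, 136.0]
tool_rot: [[-0.953, -0.303, 0.008], [-0.303, 0.953, 0.002], [-0.009, -0.001, -1.0]]
force: [2.1, 0.7, 4.8]
finger_gap: 0.915
```

Request:
{"fn": "play_rows", "kwargs": {
  "steps": [0,0,0.001,0,0,0,0.0008,0]
}}

```text
time: 12.85
ee_pos: [587.3, 35.8, 135.8]
tool_rot: [[-0.953, -0.303, 0.007], [-0.303, 0.953, 0.003], [-0.008, 0.0, -1.0]]
force: [-3.0, 0.6, 17.4]
finger_gap: 0.916
```

Request:
{"fn": "play_rows", "kwargs": {
  "steps": [0.001,0,0.0003,0.003,0.001,0,0.0003,0.006]
}}

```text
time: 13.05
ee_pos: [587.4, 35.8, 135.9]
tool_rot: [[-0.955, -0.295, 0.012], [-0.295, 0.955, 0.003], [-0.012, -0.001, -1.0]]
force: [1.4, 2.1, 13.4]
finger_gap: 0.918
```

Request:
{"fn": "play_rows", "kwargs": {
  "steps": [0.001,0,0.0003,0.005,0.001,0,0.0003,0.005]
}}

```text
time: 13.25
ee_pos: [587.2, 35.6, 135.9]
tool_rot: [[-0.958, -0.285, 0.016], [-0.285, 0.958, 0.004], [-0.016, -0.001, -1.0]]
force: [3.2, 1.3, 13.0]
finger_gap: 0.915
```

Request:
{"fn": "play_rows", "kwargs": {
  "steps": [0.001,0,0.0003,0.005,0.001,0,0.0003,0.005]
}}

```text
time: 13.45
ee_pos: [586.6, 35.3, 135.9]
tool_rot: [[-0.961, -0.276, 0.019], [-0.276, 0.961, 0.004], [-0.019, -0.001, -1.0]]
force: [4.6, 2.3, 14.3]
finger_gap: 0.916
```

```bash
cat >> h.py <<'E'
C0=np.array([480.5,6.5]); YAW=.2425
def rel(w,near=(280,200),zt=162):
    (c,s,a),n=tile(w,near,zt); c=np.array(c)-C0; cs,sn=np.cos(YAW),np.sin(YAW)
    a=np.radians(a); a=(a-YAW+np.pi/4)%(np.pi/2)-np.pi/4
    return (c[0]*cs+c[1]*sn).round(1),(-c[0]*sn+c[1]*cs).round(1),round(float(a),4),np.round(s,1)
E
python3 - <<'E'
from h import *
w=cam("wrist"); print(rel(w)); cv2.imwrite("pics/wrist7.png",w["pixels"][:,:,::-1])
print(rel(cam("top"),(282,211)))
E
```

```text
(np.float64(95.3), np.float64(1.6), 0.0483, array([148.5, 148. ]))Traceback (most recent call last):
  File "<stdin>", line 3, in <module>
  File "h.py", line 26, in rel
    (c,s,a),n=tile(w,near,zt); c=np.array(c)-C0; cs,sn=np.cos(YAW),np.sin(YAW)
              ~~~~^^^^^^^^^^^
  File "h.py", line 20, in tile
    i=min([i for i in range(1,n) if s[i,4]>400],key=lambda i:np.hypot(*(c[i]-near)))
ValueError: min() iterable argument is empty
```

View pics/wrist7.png

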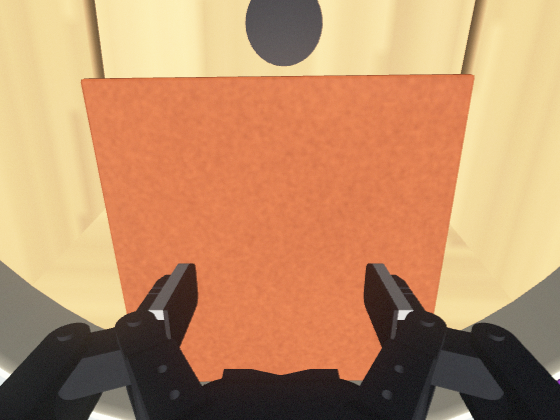

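The tile follows: now at recess-frame (95.3, 1.6), yaw 0.048. Continuing to drag and turn.

Request:
{"fn": "play_rows", "kwargs": {
  "steps": [0.0015,-0.0002,0.0003,0.006,0.0015,-0.0002,0.0003,0.006,0.0015,-0.0002,0.0003,0.006]
}}

```text
time: 13.85
ee_pos: [584.2, 34.1, 135.9]
tool_rot: [[-0.966, -0.258, 0.023], [-0.258, 0.966, 0.005], [-0.023, -0.001, -1.0]]
force: [6.4, 2.0, 15.8]
finger_gap: 0.913
```

Request:
{"fn": "play_rows", "kwargs": {
  "steps": [0.0015,-0.0002,0.0001,0.006,0.0015,-0.0002,0.0001,0.006,0.0015,-0.0002,0.0001,0.006]
}}

```text
time: 14.15
ee_pos: [580.6, 32.4, 135.9]
tool_rot: [[-0.97, -0.241, 0.024], [-0.241, 0.971, 0.005], [-0.024, -0.001, -1.0]]
force: [5.7, 1.8, 14.6]
finger_gap: 0.919
```

Run:
```python
from h import *
w=cam("wrist"); print(rel(w))
```

```text
(np.float64(88.5), np.float64(0.8), 0.012, array([148.2, 147.9]))
```

Request:
{"fn": "play_rows", "kwargs": {
  "steps": [0.0015,-0.0002,0,0.004,0.0015,-0.0002,0,0.004,0.0015,-0.0002,0,0.004]
}}

```text
time: 14.5
ee_pos: [576.6, 30.7, 135.9]
tool_rot: [[-0.973, -0.229, 0.024], [-0.229, 0.973, 0.005], [-0.025, -0.001, -1.0]]
force: [7.0, 3.0, 14.5]
finger_gap: 0.918
```

Request:
{"fn": "play_rows", "kwargs": {
  "steps": [0.0015,-0.0002,0,0.001,0.0015,-0.0002,0,0,0.0015,-0.0002,0,0]
}}

```text
time: 14.8
ee_pos: [572.5, 29.1, 135.9]
tool_rot: [[-0.973, -0.228, 0.024], [-0.228, 0.974, 0.005], [-0.025, -0.001, -1.0]]
force: [7.4, 2.7, 14.0]
finger_gap: 0.911
```

Run:
```python
from h import *
w=cam("wrist"); print(rel(w)); cv2.imwrite("pics/wrist8.png",w["pixels"][:,:,::-1]);np.savez("w8.npz",**w)
```

```text
(np.float64(80.1), np.float64(-0.2), -0.0014, array([148.8, 147.9]))
```

View pics/wrist8.png

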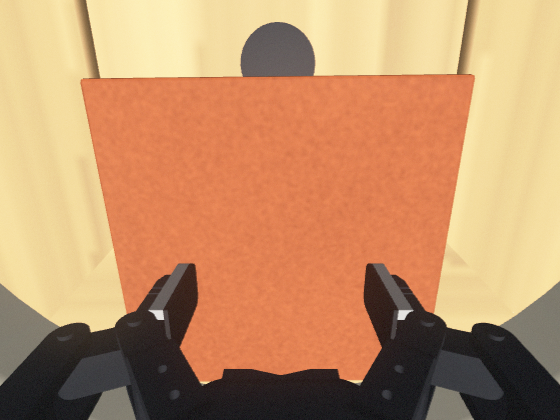

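Run:
```python
from h import *
w=dict(np.load("w8.npz")); w["k1"]=float(w["k1"])
cv2.imwrite("pics/w8a.png",cv2.resize(np.hstack([w["pixels"][0:90,65:125],w["pixels"][0:90,440:500]]),None,fx=6,fy=6,interpolation=cv2.INTER_NEAREST)[:,:,::-1])
g=cv2.cvtColor(w["pixels"],cv2.COLOR_RGB2GRAY)
cs,sn=np.cos(YAW),np.sin(YAW)
for r in (30,60): print(r,g[r,75:110].tolist(),'\n',g[r,450:485].tolist())
def y(px,z): q=plane(w,px,z)[:,:2]-C0; return (-q[:,0]*sn+q[:,1]*cs).round(1)
for z in (142,146,148): print(z,y([(93,40),(466,40)],z))
```

```text
30 [217, 216, 217, 217, 210, 197, 186, 173, 160, 143, 133, 120, 114, 106, 101, 106, 178, 232, 231, 231, 230, 229, 231, 230, 229, 229, 228, 227, 228, 227, 229, 228, 228, 228, 229] 
 [217, 216, 216, 218, 217, 219, 222, 223, 225, 227, 227, 226, 224, 178, 94, 100, 108, 111, 122, 134, 147, 160, 175, 189, 202, 212, 216, 218, 217, 219, 218, 216, 215, 216, 216]
60 [221, 222, 221, 220, 220, 218, 214, 215, 218, 215, 207, 194, 182, 168, 157, 142, 127, 121, 113, 104, 98, 115, 208, 231, 231, 230, 230, 230, 229, 229, 228, 227, 227, 229, 228] 
 [219, 222, 224, 224, 224, 226, 227, 229, 213, 93, 99, 105, 111, 119, 134, 146, 158, 173, 186, 200, 211, 216, 218, 217, 217, 219, 220, 221, 223, 223, 224, 225, 226, 228, 229]
142 [-76.7  78.7]
146 [-74.7  76.7]
148 [-73.6  75.6]
```

View pics/w8a.png

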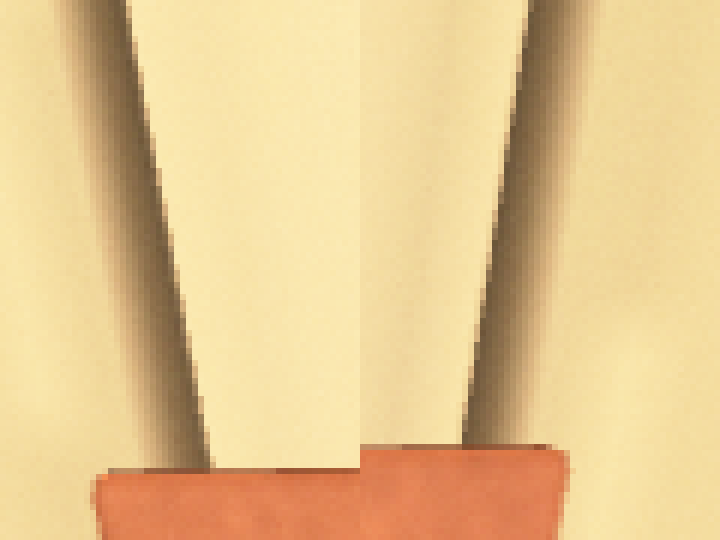

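Run:
```python
from h import *
w=dict(np.load("w8.npz")); w["k1"]=float(w["k1"])
cs,sn=np.cos(YAW),np.sin(YAW)
P=plane(w,[(90.8,30),(463,30),(96.6,60),(458.6,60)],142)[:,:2]-C0
X=P[:,0]*cs+P[:,1]*sn; Y=-P[:,0]*sn+P[:,1]*cs
print(X.round(1),Y.round(2), (Y[2]-Y[0])/(X[2]-X[0]),(Y[3]-Y[1])/(X[3]-X[1]))
```

```text
[-13.7 -11.9  -2.4  -0.6] [-76.9   76.84 -76.77  76.96] 0.01143480506355936 0.010502835929770795
```

The recess floor edges come out at ±76.9 mm, centred within 0.1 mm, and the tile is at y −0.2, yaw ~0. Aligned, so on to the tipping point.

Request:
{"fn": "play_rows", "kwargs": {
  "steps": [0.0015,0,0,0,0.0015,0,0,0,0.0015,0,0,0,0.0015,0,0,0]
}}

```text
time: 15.25
ee_pos: [566.8, 27.3, 136.0]
tool_rot: [[-0.974, -0.227, 0.025], [-0.227, 0.974, 0.005], [-0.025, -0.001, -1.0]]
force: [7.6, 2.7, 14.6]
finger_gap: 0.911
```

Request:
{"fn": "play_rows", "kwargs": {
  "steps": [0.0015,0,0,0,0.0015,0,0,0,0.0015,0,0,0]
}}

```text
time: 15.55
ee_pos: [562.4, 26.1, 136.0]
tool_rot: [[-0.974, -0.227, 0.025], [-0.227, 0.974, 0.005], [-0.025, -0.001, -1.0]]
force: [5.6, 1.6, 15.9]
finger_gap: 0.913
```

Run:
```python
from h import *
w=cam("wrist"); print(rel(w))
```

```text
(np.float64(71.3), np.float64(-0.7), -0.0022, array([151.4, 149. ]))
```

Request:
{"fn": "play_rows", "kwargs": {
  "steps": [0.0015,0.0003,0,0,0.0015,0.0003,0,0,0.0015,0.0002,0,0]
}}

```text
time: 15.9
ee_pos: [557.6, 25.2, 135.9]
tool_rot: [[-0.974, -0.227, 0.024], [-0.227, 0.974, 0.004], [-0.024, -0.001, -1.0]]
force: [5.7, 0.6, 15.4]
finger_gap: 0.912
```

Request:
{"fn": "play_rows", "kwargs": {
  "steps": [0.0015,0.0002,0,0,0.0015,0.0002,0,0,0.0015,0,0,0]
}}

```text
time: 16.2
ee_pos: [552.8, 24.5, 135.6]
tool_rot: [[-0.974, -0.227, 0.023], [-0.227, 0.974, 0.004], [-0.024, -0.001, -1.0]]
force: [5.8, 0.9, 14.5]
finger_gap: 0.914
```

Run:
```python
from h import *
w=cam("wrist"); print(rel(w)); cv2.imwrite("pics/wrist9.png",w["pixels"][:,:,::-1]);np.savez("w9.npz",**w)
```

```text
(np.float64(61.7), np.float64(0.0), -0.0028, array([151.3, 148.4]))
```

View pics/wrist9.png

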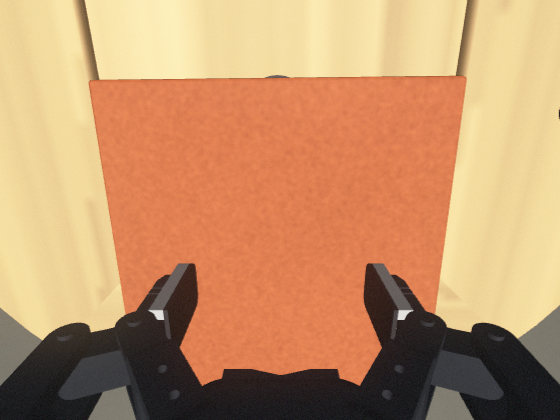

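Request:
{"fn": "play_rows", "kwargs": {
  "steps": [0.0015,0,0.0002,0,0.0015,0,0.0002,0,0.0015,0,0.0002,0]
}}

```text
time: 16.55
ee_pos: [549.0, 23.8, 135.3]
tool_rot: [[-0.974, -0.227, 0.025], [-0.227, 0.974, 0.004], [-0.025, -0.001, -1.0]]
force: [5.9, 1.8, 15.7]
finger_gap: 0.909
```

Request:
{"fn": "play_rows", "kwargs": {
  "steps": [0.0015,0,0.0002,0,0.0015,0,0.0002,0,0.0015,0,0.0002,0]
}}

```text
time: 16.85
ee_pos: [545.3, 23.0, 135.1]
tool_rot: [[-0.974, -0.227, 0.026], [-0.227, 0.974, 0.005], [-0.026, -0.001, -1.0]]
force: [6.8, 3.1, 17.0]
finger_gap: 0.918
```

Run:
```python
from h import *
w=cam("wrist"); print(rel(w)); cv2.imwrite("pics/wrist10.png",w["pixels"][:,:,::-1])
s=cam("side");cv2.imwrite("pics/side10.png",cv2.resize(s["pixels"][160:240,220:310],None,fx=7,fy=7,interpolation=cv2.INTER_CUBIC)[:,:,::-1])
```

```text
(np.float64(53.8), np.float64(0.3), -0.0026, array([150.9, 148. ]))
```

View pics/wrist10.png

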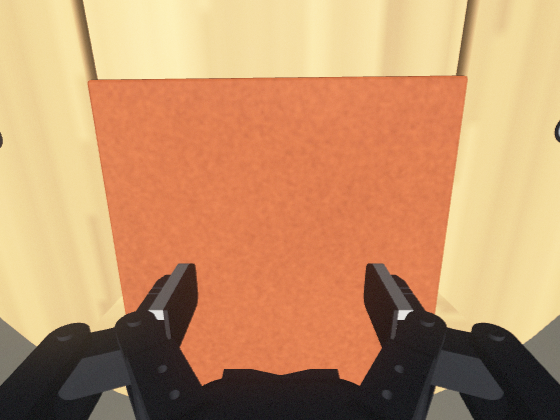

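View pics/side10.png

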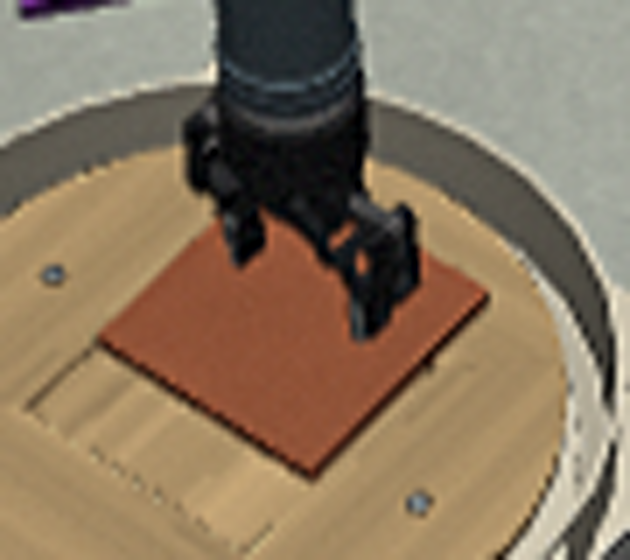

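Request:
{"fn": "play_rows", "kwargs": {
  "steps": [0.0018,-0.0001,0,0,0.0018,-0.0001,0,0,0.0018,-0.0001,0,0]
}}

```text
time: 17.25
ee_pos: [539.8, 21.6, 134.8]
tool_rot: [[-0.974, -0.227, 0.025], [-0.227, 0.974, 0.005], [-0.026, -0.001, -1.0]]
force: [6.9, 1.5, 15.5]
finger_gap: 0.915
```

Request:
{"fn": "play_rows", "kwargs": {
  "steps": [0.0018,-0.0001,0,0,0.0018,-0.0001,0,0,0.0018,-0.0001,0,0]
}}

```text
time: 17.55
ee_pos: [534.3, 20.1, 134.5]
tool_rot: [[-0.974, -0.227, 0.025], [-0.227, 0.974, 0.005], [-0.025, -0.001, -1.0]]
force: [7.3, 2.1, 14.6]
finger_gap: 0.918
```

Request:
{"fn": "play_rows", "kwargs": {
  "steps": [0.0018,0,0,0,0.0018,0,0,0,0.0018,0,0,0]
}}

```text
time: 17.85
ee_pos: [528.9, 18.7, 134.3]
tool_rot: [[-0.974, -0.227, 0.024], [-0.227, 0.974, 0.005], [-0.024, -0.001, -1.0]]
force: [7.0, 0.3, 14.9]
finger_gap: 0.913
```

Run:
```python
from h import *
w=cam("wrist"); print(rel(w)); cv2.imwrite("pics/wrist11.png",w["pixels"][:,:,::-1])
s=cam("side");cv2.imwrite("pics/side11.png",cv2.resize(s["pixels"][160:240,220:310],None,fx=7,fy=7,interpolation=cv2.INTER_CUBIC)[:,:,::-1])
```

```text
(np.float64(36.0), np.float64(0.1), -0.0024, array([149.3, 146.9]))
```

View pics/wrist11.png

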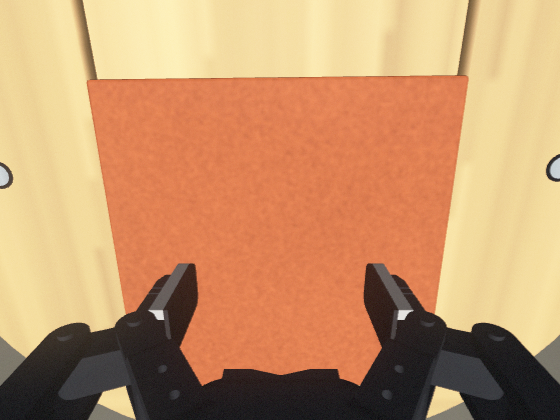

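View pics/side11.png

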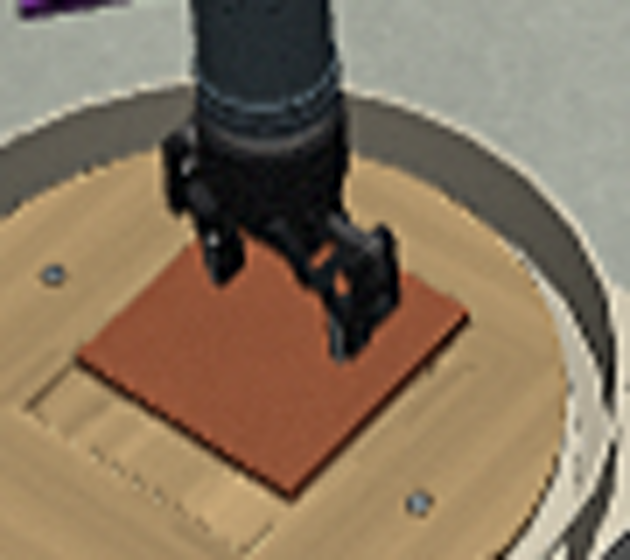

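Request:
{"fn": "play_rows", "kwargs": {
  "steps": [0.0018,-0.0001,0,0,0.0018,0,0,0,0.0018,-0.0001,0,0,0.0018,0,0,0]
}}

```text
time: 18.35
ee_pos: [521.6, 16.8, 134.1]
tool_rot: [[-0.974, -0.227, 0.023], [-0.227, 0.974, 0.004], [-0.024, -0.001, -1.0]]
force: [6.9, 1.7, 14.6]
finger_gap: 0.911
```

Request:
{"fn": "play_rows", "kwargs": {
  "steps": [0.0018,-0.0001,0,0,0.0018,0,0,0,0.0018,-0.0001,0,0,0.0018,0,0,0]
}}

```text
time: 18.75
ee_pos: [514.4, 15.0, 133.8]
tool_rot: [[-0.974, -0.227, 0.023], [-0.227, 0.974, 0.004], [-0.023, -0.001, -1.0]]
force: [6.8, 1.0, 15.0]
finger_gap: 0.917
```

Request:
{"fn": "play_rows", "kwargs": {
  "steps": [0.0018,-0.0001,0.0001,0,0.0018,0,0.0001,0,0.0018,-0.0001,0.0001,0,0.0018,0,0,0]
}}

```text
time: 19.15
ee_pos: [507.7, 13.2, 133.6]
tool_rot: [[-0.974, -0.227, 0.023], [-0.227, 0.974, 0.004], [-0.024, -0.001, -1.0]]
force: [6.2, 1.6, 14.8]
finger_gap: 0.91
```

Run:
```python
from h import *
w=cam("wrist"); print(rel(w)); cv2.imwrite("pics/wrist12.png",w["pixels"][:,:,::-1])
```

```text
(np.float64(13.7), np.float64(-0.2), -0.0018, array([148.5, 146. ]))
```

View pics/wrist12.png

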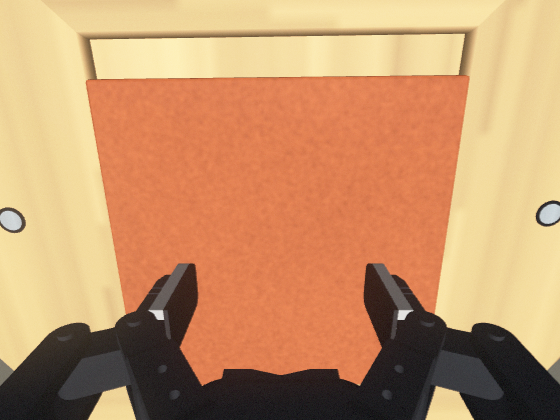

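Request:
{"fn": "play_rows", "kwargs": {
  "steps": [0.0018,-0.0001,0,0,0.0018,0,0,0,0.0018,-0.0001,0,0,0.0018,0,0,0]
}}

```text
time: 19.6
ee_pos: [500.5, 11.3, 133.4]
tool_rot: [[-0.974, -0.227, 0.023], [-0.227, 0.974, 0.004], [-0.023, -0.001, -1.0]]
force: [6.9, 2.2, 14.2]
finger_gap: 0.914
```

Request:
{"fn": "play_rows", "kwargs": {
  "steps": [0.0015,0,0,0,0.0015,0,0,0]
}}

```text
time: 19.8
ee_pos: [497.4, 10.5, 133.2]
tool_rot: [[-0.974, -0.227, 0.022], [-0.227, 0.974, 0.004], [-0.023, -0.001, -1.0]]
force: [5.7, 1.0, 10.6]
finger_gap: 0.91
```

Run:
```python
from h import *
w=cam("wrist"); print(rel(w)); cv2.imwrite("pics/wrist13.png",w["pixels"][:,:,::-1])
```

```text
(np.float64(2.6), np.float64(-0.2), -0.0028, array([147.4, 145.4]))
```

View pics/wrist13.png

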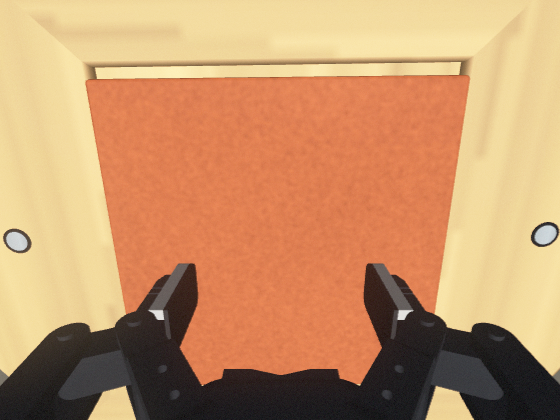

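Request:
{"fn": "play_rows", "kwargs": {
  "steps": [0.001,0,0.0004,0,0.001,0,0.0004,0]
}}

```text
time: 20.05
ee_pos: [491.0, 9.4, 129.9]
tool_rot: [[-0.974, -0.227, 0.013], [-0.227, 0.974, 0.003], [-0.013, -0.001, -1.0]]
force: [3.7, 1.8, 11.5]
finger_gap: 0.917
```

Request:
{"fn": "play_rows", "kwargs": {
  "steps": [0.001,0,0.0004,0,0,0,0.0004,0]
}}

```text
time: 20.25
ee_pos: [491.1, 9.4, 129.8]
tool_rot: [[-0.974, -0.227, 0.015], [-0.227, 0.974, 0.003], [-0.015, -0.0, -1.0]]
force: [3.1, 1.4, 15.3]
finger_gap: 0.912
```

Run:
```python
from h import *
w=cam("wrist"); print(rel(w,zt=156)); cv2.imwrite("pics/wrist14.png",w["pixels"][:,:,::-1])
```

```text
(np.float64(-0.2), np.float64(-0.2), 0.0044, array([148.4, 148.1]))
```

View pics/wrist14.png

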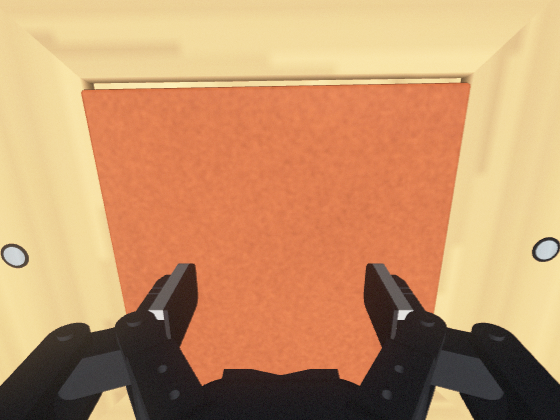

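The tile dropped in: TCP z went from 135.9 to 129.8, the full 6 mm, and its centre is within 0.3 mm. Lifting off straight.

Request:
{"fn": "play_rows", "kwargs": {
  "steps": [-0.0005,0,-0.001,0,-0.0005,0,-0.001,0,0,0,-0.002,0,0,0,-0.004,0,0,0,-0.01,0]
}}

```text
time: 20.8
ee_pos: [481.8, 7.7, 141.8]
tool_rot: [[-0.974, -0.227, -0.006], [-0.227, 0.974, -0.001], [0.006, 0.0, -1.0]]
force: [0.2, -0.7, 0.5]
finger_gap: 0.915
```

Request:
{"fn": "play_rows", "kwargs": {
  "steps": [0,0,-0.03,0,0,0,-0.03,0,0,0,-0.03,0,0,0,-0.01,0,0,0,0,0]
}}

```text
time: 21.3
ee_pos: [485.3, 8.2, 244.7]
tool_rot: [[-0.974, -0.227, 0.003], [-0.227, 0.974, 0.001], [-0.003, 0.0, -1.0]]
force: [0.4, -0.0, -0.1]
finger_gap: 0.916
```

Run:
```python
from h import *
w=cam("wrist"); print(rel(w,zt=156)); cv2.imwrite("pics/wrist15.png",w["pixels"][:,:,::-1]);print(manip.observe()["force"],manip.observe()["qd"].round(3))
s=cam("side");cv2.imwrite("pics/side15.png",cv2.resize(s["pixels"][140:290,150:350],None,fx=4,fy=4,interpolation=cv2.INTER_CUBIC)[:,:,::-1])
```

```text
(np.float64(-1.5), np.float64(-0.1), 0.0083, array([148.8, 148.8]))
[0.02468548 0.12864748 0.00476174] [ 0.003  0.025 -0.004  0.037 -0.004 -0.004  0.002]
```

View pics/wrist15.png

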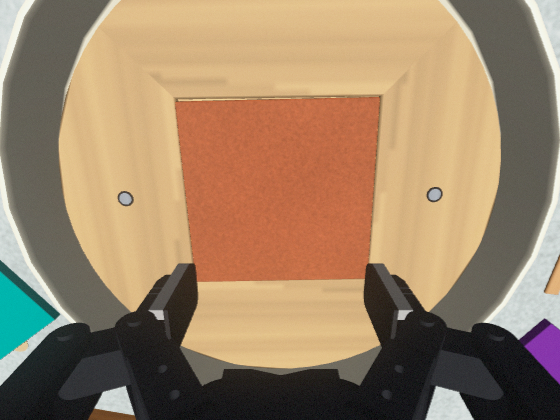

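View pics/side15.png

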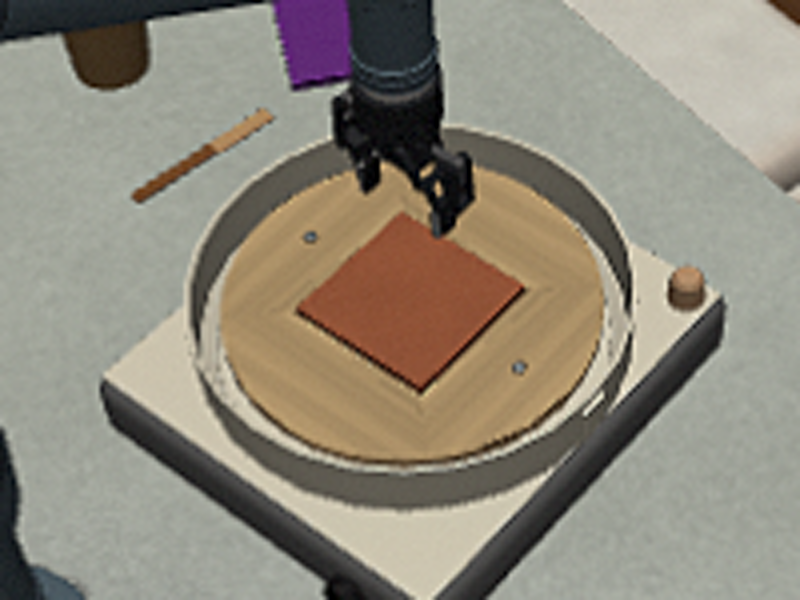

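The wrist view shows the tile square inside the recess at (176–381, 97–282), with thin even gaps. The side view shows it level, with the knife and stamp undisturbed. The hand is clear at z 245. Handing in.

Request:
{"fn": "play_rows", "kwargs": {
  "steps": [0,0,-0.005,0,0,0,0,0,0,0,0,0]
}}

```text
time: 21.7
ee_pos: [484.1, 8.2, 247.5]
tool_rot: [[-0.974, -0.227, -0.001], [-0.227, 0.974, -0.001], [0.002, -0.0, -1.0]]
force: [-0.3, 0.6, 0.4]
finger_gap: 0.914
```

Run:
```python
from bench import manip
print(manip.close_job())
```

```text
the job is handed in; nothing more can be done
None
```

I pressed the open fingertips onto the tile's far half and dragged it back while turning out its 0.077 rad skew. It tipped into the recess and dropped home, and I lifted off and handed the job in at about 21.7 s. `close_job()` gives no verdict, so the checks below are my own. I read about 15 N of vertical press for most of the drag, and never more than 17.4 N.

**Last checks:**
- **Drop:** the tool sank the full 6 mm recess depth, from 135.9 to 129.8 mm.
- **Tile position:** the last wrist view puts its centre 1.5 mm from the recess centre along x and 0.1 mm along y, turned 0.008 rad. The view just before lift-off gave −0.2 mm along x. Both are within the 5 mm limit.
- **Level:** the tile looks flat in the side view; I did not measure its tilt separately.
- **Hand and bystanders:** the hand was about 100 mm clear with no force on it. The knife and stamp look unmoved. The pot and basin were not in the last crops, and the hand stayed clear of them.

**Disagreements:**
- **Fingertips:** with the jaws open, they touched about 26 mm behind the TCP. From the description I had expected about 5 mm, so I came down by force reading instead.
- **Tile size:** it measured about 148 mm in the pictures instead of 150.
- **Camera agreement:** the cameras differed by about 3–5 mm in absolute position.

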